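# Fit a fresh filter cartridge in the bench fume extractor

### The job

The bench fume extractor on the right needs its fresh filter: take the white cartridge standing on its blue cap, lay it down gently on the bench, label side up (do not let it topple or drop), and let go of it; then take it again from above by its cap and slide it nose first into the extractor's mouth, past the sprung ball, until it clicks and the cap's shoulder sits flush on the front, without ramming it, and let go. Leave the brown spent cartridge, the roll of tape and the small white jar at the back edge where they are.

Things in the scene. Friction and masses are not known exactly. Their poses are not given: they have to be found in the camera images.
- fresh_filter: Fresh filter cartridge, white with blue cap, 150 mm long, 0.2-0.34 kg; starts standing on the cap, nose up. Origin: centre of the cap's end face. z: cap to nose; +x: out of the plain underside; -x: label side; y: across the width. Cap z 0-36, y +-33, x +-28 mm; body z 36-150, y +-30, x -16 to 28 mm. Lying label up it is level, x down, origin 28 mm above its support. Grasp it across the width (y).
- filter_shoulder (a point): Step from cap to body of the fresh cartridge, on its z axis 36 mm from the cap's end face; axes as the cartridge. Here the cap stands out 12 mm beyond the body on the label side and 3 mm on each y side.
- filter_nose (a point): Middle of the nose face of the fresh cartridge: x 6, y 0, z 150 mm in its frame. Nose corners are rounded 6 mm across the width. The label's green arrow points to the nose.
- filter_groove (a point): Groove for the ball in the -y side of the fresh cartridge, middle at x 6, y -30, z 96.8 mm in its frame; 14 mm wide along z, 5 mm deep, right across x.
- extractor: Bench fume extractor, fixed: low white filter bay (124 mm deep, 92 wide, 68 high, green arrow on the roof) before a white fan housing (124-214 mm behind the front, 130 wide, 166 high). Origin on the bench under the middle of the bay's front face. x: way in for the cartridge; y: left of that; z up. A steel sill 5 mm high stands out 30 mm in front.
- mouth (a point): Middle of the throat's floor at the bay's front face (extractor origin plus 5 mm up), axes as the extractor. With the cartridge home, label up, filter_shoulder lies at x about -1 mm, y 0 to 2 mm, z 28 mm from here; the cap stays outside, its shoulder meeting the front face above the mouth at x 0 at the latest.
- throat (a point): Middle of the throat, level with the ball, 60 mm behind the front and 28 mm above the bench. The throat is 64 mm wide (sides flare to 70 mm in the first 14 mm) and 47 mm high, its floor 5 mm above the bench.
- catch_ball (a joint): Sprung steel ball, 18 mm, in the right (-y) cheek of the throat, 60 mm behind the front. 0 = out, 7.5 mm into the throat; grows to 0.0075 m pressed in. The nose meets it when filter_shoulder is at x -58 mm; getting past takes 5 to 10 N, then it drags with 3 to 8 N (joint 0.003 to 0.005) until, in the last 7 mm, the ball drops into the groove (joint under 0.002); it holds about 15 N.
- spent_filter: Spent cartridge, stained brown, dark grey cap, same size as the fresh one, lying label up (body 44, cap 56 mm high). Origin on the bench under its middle; x cap to nose, z up. Not to be moved.
- tape_roll: Roll of brown-gold tape, 75 mm across, 45 mm high, near the back edge. Origin: centre of its underside. Not to be moved.
- tint_4: Small white jar with white lid and red band, 44 mm across, 76 mm high, near the back edge. Origin: centre of its underside. Not to be moved.

How it is judged:
On the way, in this order (a step that is already met when the one before it is completed fails the run):
1. the fresh cartridge lies on its underside, label up, let go and at rest (angle between fresh_filter's own x axis and vertical above 3 rad and height (world z) of fresh_filter below 0.04 m and contact force between the fingers and fresh_filter below 0.1 N and linear speed of fresh_filter below 0.02 m/s and angular speed of fresh_filter below 0.2 rad/s), for 0.2 s.
2. the cartridge is part-way in the throat and presses the ball back (x of filter_shoulder in the frame of mouth between -0.065 and -0.008 m and y of filter_shoulder in the frame of mouth between -0.01 and 0.01 m and value of joint catch_ball above 0.0015 m), for 0.1 s.
At the end, for the whole second after the job is handed in: The fresh cartridge is in the throat, label up, its shoulder within 3 mm of the bay's front face, straight within 0.06 rad, at rest and let go, with the ball out in its groove (x of filter_shoulder in the frame of mouth between -0.003 and 0.002 m and y of filter_shoulder in the frame of mouth between -0.008 and 0.008 m and z of filter_shoulder in the frame of mouth between 0.022 and 0.036 m and value of joint catch_ball below 0.003 m and angle between fresh_filter's own x axis and vertical above 3 rad and angle between the z axis of fresh_filter and the x axis of extractor, either way round below 0.06 rad and linear speed of fresh_filter below 0.01 m/s); the robot touches nothing.
It fails at once if the fresh cartridge is toppled (turns faster than 6 rad/s) or dropped (faster than 1.3 m/s) (angular speed of fresh_filter above 6 rad/s or linear speed of fresh_filter above 1.3 m/s).
It fails at once if the fresh cartridge is rammed against the extractor with over 45 N (contact force between fresh_filter and extractor above 45 N).
It fails at once if the spent cartridge, the tape roll or the small white jar is shifted by over 30 mm (distance of any of spent_filter, tape_roll, tint_4 from where it was at the start of the episode above 0.03 m).
It also fails if it takes over 48 s, if anything falls off the work surface, if the arm or the gripper's body presses on something with over 40 N, if the wrist force passes 120 N, or if a joint passes its speed limit or range.

### The arm

A 6-joint arm with a two-finger parallel gripper is mounted at the origin on the work surface; the furniture and walls round the work are solid. World frame = base frame: x ahead of the robot, y to its left, z up, the work surface at z = 0. Lengths are in m, angles in rad, forces in N, time in s.
With the tool pointing down it reaches from about 0.275 to 0.85 m from the base axis. Payload 19 kg.
Tool frame: the origin (TCP) lies at the very end of the fingers, on their centre line; the grasp point (between the pads) lies 19 mm behind it; z points along the fingers, y is the line along which they close (so a half turn about z gives the same grasp; the last joint's range is limited). The gripper opens to 85 mm and grips with 20 to 120 N. Pads are 22 mm wide; open, the fingers measure 114 mm over their backs; the gripper's body (76 mm by 85 mm) begins 54 mm behind the grasp point. The pads swing forward as they close: fully open they stand 13 mm farther back than shut.
Start: joints at [1.114, 0.15, 1.437, -0, 1.554, -0.134], TCP at [0.182, 0.545, 0.201] pointing down, gripper open.
Joint ranges: [-2.8, 2.8], [-0.68, 2.1], [0.12, 2.68], [-1.39, 4.53], [0.16, 2.79], [-2.81, 2.81]. Speed limits (rad/s): [1.89, 1.89, 2.22, 3.01, 3.01, 3.01].

### API

Orientations are given as a unit quaternion [x, y, z, w].
In Python, from rig import robot gives the robot as it stands.
- The arm moves only by the shell command python3 -m creep 'ROWS' [FORCE]. ROWS is JSON, a list of rows, each a list of 7 numbers: the shift along the tool's x, y, z in m, then the turn, a rotation vector about the tool's x, y, z in rad, then the closure, from 0 (fully open) to 1 (shut). A call has 1 to 10 rows; each row shifts and turns the commanded pose from where the row before left it, along the tool's axes as they then stand; what a row does not reach is not made up. A row lasts 1/8 s, in which the tool goes at most 62.5 mm and 10.7 degrees, less where a joint would pass 70% of its speed; a pose out of reach is approached as far as the arm can. A call with a gripper value outside its range is refused whole. The fingers move at their own pace and stop on an object; FORCE is the grip in N (left out, the last holds). Time passes only in rows, so rows that do not move let the fingers close. It gives the time, the measured TCP pose, the force, the opening and the grip force at its end, in the units of the state.
- robot.observe(): the state, without advancing time (a new reading comes with each control period).
- robot.camera(name): name is "scene" or "top"; returns a dict with "pixels" (420x560x3 uint8, red, green, blue), "range_z" (420x560 float32, m along the optical axis (not along the pixel's ray), 0 where there is no reading), "fx", "fy", "cx", "cy" (pixels), "k1" (the pictures are not rectified: a ray, as slopes to the right and down, at radius r is drawn at 1 + k1 r^2 times it, then the intrinsics apply), "world_from_camera" (4x4, takes a point from camera to world coordinates). Camera axes: x right, y down, z forward; pixel columns grow to the right and rows downward; lengths in m; the calibration is good to about 2 mm. A picture is of the moment at which its call begins.
- robot.close_job(): hands the job in; it is judged then, once.
The state is a dict: "time": time; "q": joint angles; "qvel": joint speeds; "joint_torque": joint torques, N m; "tool_pos": TCP position; "tool_rot": TCP orientation; "contact_force": force on the tool from outside, world axes, zero at the start; "torque": the same for the moment, N m; "grip_width": finger opening in m; "grasp_force": force on a finger pad.
Only numpy, scipy, OpenCV 4.12 (cv2) and the standard library are available. Lean on these libraries where they do the work, as an engineer would, in place of code of your own. Each camera call takes 0.05 s, during which the arm holds its last target. There are 200 camera calls.

## Working session

There is one attempt and no reset: what is moved stays moved. The work goes in short steps, Python scripts to look and compute and a shell command to move; the robot and the scene stay as the last step left them, time stands still between calls to the robot, and variables do not carry over. Pictures are saved under pics/ and viewed, at most 12 in all, crops included, and the job is handed in when it is done.

```bash
mkdir -p pics; cat > h.py <<'E'
import numpy as np, cv2
from rig import robot
def snap(name,fn=None):
    c=robot.camera(name); 
    if fn: cv2.imwrite('pics/'+fn,c['pixels'][:,:,::-1])
    v,u=np.mgrid[0:420,0:560]
    K=np.array([[c['fx'],0,c['cx']],[0,c['fy'],c['cy']],[0,0,1.]])
    p=cv2.undistortPoints(np.stack([u,v],-1).reshape(-1,1,2).astype(float),K,np.array([c['k1'],0,0,0.])).reshape(420,560,2)
    z=c['range_z']; P=np.dstack([p[...,0]*z,p[...,1]*z,z])
    T=c['world_from_camera']; W=P@T[:3,:3].T+T[:3,3]; W[z==0]=np.nan
    return c,W
E
python3 - <<'E'
from h import *
for n in('scene','top'):
    c,W=snap(n,n+'0.png'); np.save(n+'.npy',W); np.save(n+'c.npy',c['pixels']); print(n,c['world_from_camera'].round(3).tolist(),c['k1'],c['fx'])
s=robot.observe();print(s)
E
```

```text
scene [[0.765, -0.441, 0.469, 0.089], [-0.644, -0.504, 0.575, -0.555], [-0.017, -0.742, -0.67, 0.762], [0.0, 0.0, 0.0, 1.0]] -0.06189479570157718 505.13776690871777
top [[-0.026, -0.982, 0.187, 0.355], [-1.0, 0.025, -0.005, 0.014], [-0.0, -0.187, -0.982, 0.955], [0.0, 0.0, 0.0, 1.0]] -0.1161146631399827 462.5718438875703
{'time': 0.1, 'q': array([ 1.11404267e+00,  1.50955975e-01,  1.43789948e+00,  4.52994908e-06,
        1.55374995e+00, -1.34004858e-01]), 'qvel': array([-7.18242164e-04, -3.36965629e-03, -2.13643135e-03, -3.72237472e-04,
       -6.12944555e-05, -2.41589103e-04]), 'joint_torque': array([ 4.44868027e-03, -7.14372110e+01, -5.71784091e+01, -2.06035584e-04,
        7.33732857e-03,  5.16874786e-05]), 'tool_pos': array([0.18230127, 0.54511309, 0.20095804]), 'tool_rot': array([ 1.60674920e-01,  9.87007251e-01, -4.83786396e-04, -1.49573930e-04]), 'contact_force': array([-0.91699077,  0.58411865, -0.33730198]), 'torque': array([-2.73283704e-02, -4.75554886e-05,  8.02180252e-03]), 'grasp_force': 0.0, 'grip_width': 0.08535456749651582}
```

View pics/scene0.png

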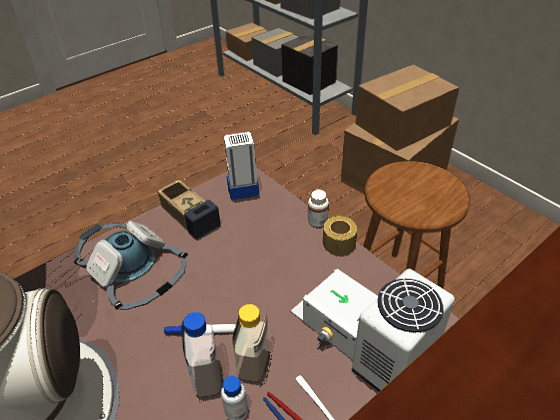

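View pics/top0.png

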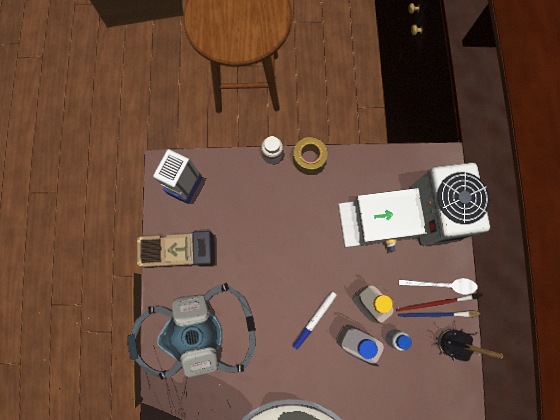

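```bash
python3 - <<'E'
import numpy as np, cv2
S=np.load('scene.npy');T=np.load('top.npy');sc=np.load('scenec.npy');tc=np.load('topc.npy')
a=cv2.resize(sc[120:210,205:280],None,fx=5,fy=6.67,interpolation=2)[:600]
b=cv2.resize(tc[140:215,140:215],None,fx=5.3,fy=8,interpolation=2)[:600]
cv2.imwrite('pics/crop.png',np.hstack([a,b])[:,:800,::-1])
def rect(P,m,n):
    p=P[m][:,:2]
    c,s,ang=cv2.minAreaRect((p*1000).astype(np.float32)); print(n,len(p),np.round(c,1),np.round(s,1),round(ang,1),'zmed',np.median(P[m][:,2]).round(4))
def box(P,u0,u1,v0,v1,z0,z1):
    m=np.zeros(P.shape[:2],bool); m[v0:v1,u0:u1]=True
    return m&(P[...,2]>z0)&(P[...,2]<z1)
for n,P,bb in(('S',S,(215,270,125,205)),('T',T,(145,215,140,210))):
    rect(P,box(P,*bb,.140,.16),n+' nose'); rect(P,box(P,*bb,.045,.140),n+' body');rect(P,box(P,*bb,.008,.034),n+' cap')
    rect(P,box(P,*bb,.033,.040),n+' captop')
for n,P,bb in(('S',S,(290,365,265,345)),('T',T,(345,430,180,250))):
    rect(P,box(P,*bb,.064,.072),n+' roof')
rect(T,box(T,330,430,190,260,.003,.009),'T sill')
rect(T,box(T,425,500,150,250,.155,.175),'T fan')
rect(S,box(S,350,460,265,380,.155,.175),'S fan')
for n,P,bb in(('S',S,(150,222,175,240)),('T',T,(130,222,225,270))): rect(P,box(P,*bb,.03,.07),n+' spent')
rect(T,box(T,290,330,135,178,.04,.05),'tape')
rect(T,box(T,258,288,130,165,.06,.08),'jar')
# sill profile & front: 
for v in(195,205,215,225,235): print(v,[tuple(np.round(T[v,u],3)) for u in range(334,366,3)])
E
```

```text
S nose 409 [582.6 201.5] [48.6 60.1] 62.5 zmed 0.1478
S body 1003 [568.2 193. ] [38.1 74.1] 30.1 zmed 0.0935
S cap 291 [582.7 202.4] [53.4 69.4] 58.8 zmed 0.0217
S captop 61 [566.1 191.5] [34.9 70.2] 30.1 zmed 0.0366
T nose 808 [584.4 205.1] [45.7 60.6] 62.5 zmed 0.1501
T body 548 [569.1 196.7] [35.5 73.5] 27.0 zmed 0.0944
T cap 150 [567.6 201.8] [39.5 82.8] 23.6 zmed 0.0234
T captop 56 [567.7 202.3] [39.4 78.4] 20.0 zmed 0.0352
S roof 2246 [ 499. -209.] [ 94.1 116.2] 6.1 zmed 0.0668
T roof 2979 [ 500.8 -210.8] [120.5 128.3] 6.5 zmed 0.0679
T sill 754 [ 491.5 -198.2] [203.2 146.1] 88.2 zmed 0.0049
T fan 3169 [ 512.4 -318.9] [125.9  95.8] 5.2 zmed 0.1634
S fan 4005 [ 509.2 -323.1] [128.1  95.5] 6.2 zmed 0.1627
S spent 1583 [397.7 216.6] [157.9 155.9] 1.5 zmed 0.0424
T spent 2356 [445.7 220.7] [ 67.4 151.1] 1.4 zmed 0.0451
tape 607 [636.9 -56.7] [69.3 67.2] 4.3 zmed 0.0448
jar 235 [647.6  22.4] [36.6 34.4] 69.6 zmed 0.0752
195 [(np.float64(0.556), np.float64(-0.107), np.float64(0.001)), (np.float64(0.557), np.float64(-0.114), np.float64(-0.001)), (np.float64(0.556), np.float64(-0.12), 
[... 2441 characters left out ...]
), np.float64(-0.155), np.float64(0.067))]
235 [(np.float64(0.472), np.float64(-0.103), np.float64(-0.001)), (np.float64(0.472), np.float64(-0.11), np.float64(-0.002)), (np.float64(0.471), np.float64(-0.116), np.float64(0.001)), (np.float64(0.47), np.float64(-0.121), np.float64(0.005)), (np.float64(0.47), np.float64(-0.127), np.float64(0.007)), (np.float64(0.471), np.float64(-0.135), np.float64(-0.0)), (np.float64(0.47), np.float64(-0.14), np.float64(0.007)), (np.float64(0.47), np.float64(-0.146), np.float64(0.006)), (np.float64(0.47), np.float64(-0.153), np.float64(0.004)), (np.float64(0.47), np.float64(-0.159), np.float64(0.002)), (np.float64(0.462), np.float64(-0.153), np.float64(0.069))]
```

View pics/crop.png

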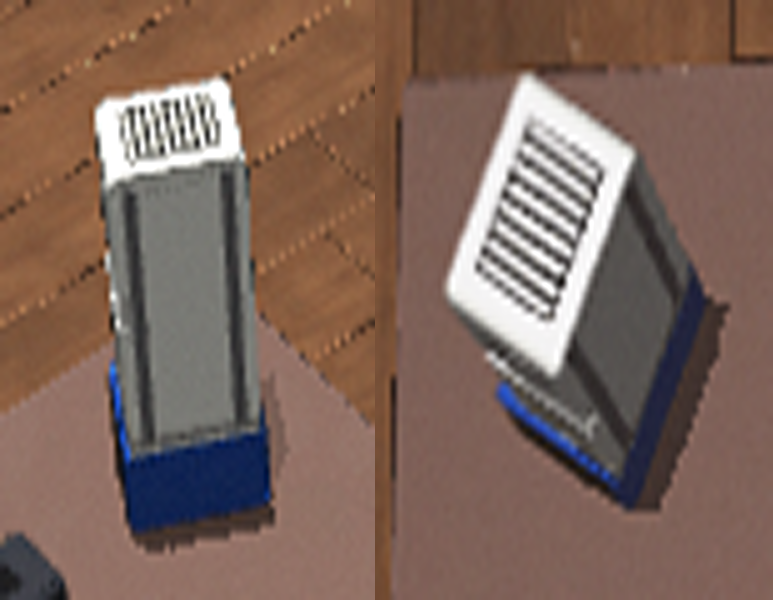

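```bash
python3 -m creep '[[0,0,-0.05,0,0,0,0],[-0.055,-0.014,-0.004,0,0,0,0],[-0.055,-0.014,-0.004,0,0,0,0],[-0.055,-0.014,-0.004,0,0,0,0],[-0.055,-0.014,-0.004,0,0,0,0],[-0.055,-0.014,-0.004,0,0,0,0],[-0.055,-0.014,-0.004,0,0,0,0],[-0.055,-0.014,-0.004,0,0,0,0],[-0.055,-0.014,-0.004,0,0,0,0],[-0.055,-0.014,-0.004,0,0,0,0]]' 60
python3 -m creep '[[0,0,0,0,0,0.173,0],[0,0,0,0,0,0.173,0],[0,0,0,0,0,0.173,0],[0,0,0,0,0,0.173,0],[0,0,0,0,0,0.173,0],[0,0,0,0,0,0.173,0],[0,0,0,0,0,0.173,0],[0,0,0,0,0,0.173,0],[0,0,0,0,0,0.173,0],[0,0,0,0,0,0.173,0]]'
cat >> h.py <<'E'
from scipy.spatial.transform import Rotation as R
def togo(p,z,y):
    """shift and turn, tool axes, from the measured pose to TCP p with tool z, y directions"""
    z=np.array(z,float);z/=np.linalg.norm(z);y=np.array(y,float);y-=z*(y@z);y/=np.linalg.norm(y)
    G=R.from_matrix(np.c_[np.cross(y,z),y,z]);s=robot.observe();C=R.from_quat(s['tool_rot'])
    print('t',round(s['time'],2),'q',s['q'].round(2),'pos',s['tool_pos'].round(4),'F',s['contact_force'].round(1),'w',round(s['grip_width'],4),'gf',round(s['grasp_force'],1))
    print('shift',C.inv().apply(np.array(p)-s['tool_pos']).round(4),'turn',(C.inv()*G).as_rotvec().round(4))
a=np.radians(-117.5); n=np.array([np.cos(a),np.sin(a),0]); yc=np.array([-n[1],n[0],0]); O=np.array([.5863,.2086,0]); up=np.array([0,0,1.])
E
python3 - <<'E'
from h import *
d=n-up; tcp=O+.0134*n+.1016*up
print(tcp,tcp-.11*d/2**.5); togo(tcp-.11*d/2**.5,d,yc)
E
```

```text
time: 1.35
tool_pos: [0.6132, 0.2675, 0.2873]
tool_rot: [0.161, 0.987, -0.0, -0.0]
contact_force: [0.0, 1.1, -0.5]
grip_width: 0.0852
grasp_force: 0.0
time: 2.6
tool_pos: [0.6118, 0.2687, 0.287]
tool_rot: [0.857, 0.515, -0.0, -0.0]
contact_force: [0.5, -0.3, 0.7]
grip_width: 0.0855
grasp_force: 0.0
[0.58011257 0.19671405 0.1016    ] [0.61602818 0.26570731 0.17938175]
t 2.6 q [ 0.3   0.34  1.03 -0.    1.77  0.79] pos [0.6118 0.2687 0.287 ] F [ 0.5 -0.3  0.7] w 0.0855 gf 0.0
shift [-0.0006  0.0052  0.1077] turn [-0.0035 -0.7847 -0.0072]
```

```bash
python3 -m creep '[[0,0.005,0,0,-0.157,0,0],[0,0,0,0,-0.157,0,0],[0,0,0,0,-0.157,0,0],[0,0,0,0,-0.157,0,0],[0,0,0,0,-0.157,0,0],[0,0,0,0,0,0,0]]'
python3 - <<'E'
from h import *
c,W=snap('scene'); c2,W2=snap('top')
cv2.imwrite('pics/s1.png',cv2.resize(c['pixels'][60:270,140:350,::-1],(600,600)))
d=n-up; tcp=O+.0134*n+.1016*up
togo(tcp-.11*d/2**.5,d,yc); togo(tcp,d,yc)
# extractor roof/fan fits by plane inliers + edges
def box(P,u0,u1,v0,v1,z0,z1):
    m=np.zeros(P.shape[:2],bool); m[v0:v1,u0:u1]=True
    return m&(P[...,2]>z0)&(P[...,2]<z1)
for nm,P,bb in(('S',W,(290,372,262,345)),('T',W2,(340,440,180,250))):
    m=box(P,*bb,.062,.075); m=cv2.morphologyEx(m.astype(np.uint8),cv2.MORPH_OPEN,np.ones((5,5)))>0
    p=P[m][:,:2]; 
    for dg in(-83,-84,-85):
        a=np.radians(dg);ax=np.array([np.cos(a),np.sin(a)]);ay=np.array([-ax[1],ax[0]])
        u,v=p@ax,p@ay
        # front edge per v-slice, side edges per u-slice
        fr=[(vv,u[abs(v-vv)<.003].min()) for vv in np.linspace(*np.percentile(v,[10,90]),12)]
        mid=[uu for uu in np.linspace(*np.percentile(u,[10,70]),10)]
        hi=[v[abs(u-uu)<.003].max() for uu in mid]; lo=[v[abs(u-uu)<.003].min() for uu in mid]
        print(nm,dg,'front',np.polyfit(*np.array(fr).T,1).round(3),np.median([f[1] for f in fr]).round(4),'hi',np.median(hi).round(4),np.polyfit(mid,hi,1)[0].round(3),'lo',np.median(lo).round(4),np.polyfit(mid,lo,1)[0].round(3),'c',((np.median(hi)+np.median(lo))/2).round(4))
E
```

```text
time: 3.35
tool_pos: [0.6169, 0.268, 0.281]
tool_rot: [0.788, 0.479, -0.332, 0.198]
contact_force: [-0.1, 0.3, -0.8]
grip_width: 0.0853
grasp_force: 0.0
t 3.45 q [ 0.5   0.91  0.35 -0.67  2.45  0.58] pos [0.6166 0.2666 0.2868] F [-0.4  0.3  1.1] w 0.0852 gf 0.0
shift [ 0.0751 -0.0001  0.0769] turn [-0.0014 -0.0027 -0.0011]
t 3.45 q [ 0.5   0.91  0.35 -0.67  2.45  0.58] pos [0.6166 0.2666 0.2868] F [-0.4  0.3  1.1] w 0.0852 gf 0.0
shift [0.0748 0.     0.1869] turn [-0.0014 -0.0027 -0.0011]
S -83 front [0.011 0.207] 0.2117 hi 0.5159 0.003 lo 0.4242 -0.036 c 0.47
S -84 front [-0.007  0.207] 0.2035 hi 0.5202 0.021 lo 0.4285 -0.009 c 0.4743
S -85 front [-0.018  0.204] 0.1951 hi 0.5243 0.042 lo 0.4327 0.005 c 0.4785
T -83 front [0.014 0.201] 0.2073 hi 0.5178 -0.013 lo 0.4263 -0.016 c 0.472
T -84 front [-0.004  0.201] 0.1993 hi 0.522 0.003 lo 0.4305 0.001 c 0.4762
T -85 front [-0.021  0.201] 0.1908 hi 0.526 0.019 lo 0.4348 0.018 c 0.4804
```

View pics/s1.png

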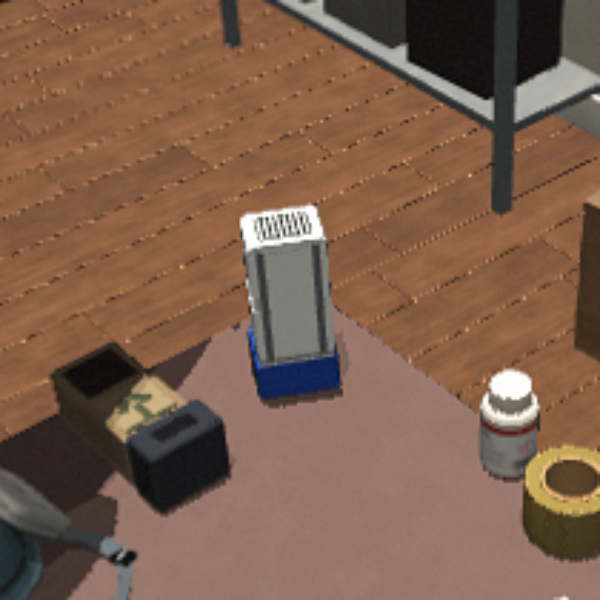

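```bash
python3 -m creep '[[0.037,0,0,0,0,0,0],[0.037,0,0,0,0,0,0],[0,0,0.04,0,0,0,0],[0,0,0.04,0,0,0,0],[0,0,0.04,0,0,0,0],[0,0,0.03,0,0,0,0],[0,0,0.02,0,0,0,0],[0,0,0.017,0,0,0,0],[0,0,0,0,0,0,0]]'
python3 - <<'E'
from h import *
d=n-up; tcp=O+.0134*n+.1016*up
togo(tcp,d,yc)
E
```

```text
time: 4.58
tool_pos: [0.589, 0.2069, 0.1222]
tool_rot: [0.791, 0.479, -0.325, 0.2]
contact_force: [0.5, 0.3, -0.2]
grip_width: 0.0852
grasp_force: 0.0
t 4.58 q [ 0.45  0.77  0.93 -0.5   2.06  0.84] pos [0.589  0.2069 0.1222] F [ 0.5  0.3 -0.2] w 0.0852 gf 0.0
shift [ 0.0051 -0.0033  0.0239] turn [ 0.0036 -0.0028 -0.0029]
```

```bash
python3 -m creep '[[0,0,0,0,0,0,0],[0,0,0,0,0,0,0]]'
python3 - <<'E'
from h import *
d=n-up; tcp=O+.0134*n+.1016*up
togo(tcp,d,yc)
E
```

```text
time: 4.82
tool_pos: [0.5897, 0.2082, 0.1208]
tool_rot: [0.79, 0.48, -0.326, 0.201]
contact_force: [0.6, 0.1, -0.1]
grip_width: 0.0853
grasp_force: 0.0
t 4.83 q [ 0.46  0.77  0.92 -0.5   2.06  0.84] pos [0.5897 0.2082 0.1208] F [ 0.6  0.1 -0.1] w 0.0853 gf 0.0
shift [ 0.0033 -0.0033  0.0239] turn [ 0.0049  0.0001 -0.0009]
```

```bash
python3 -m creep '[[0.003,-0.003,0.008,0,0,0,0],[0,0,0.008,0,0,0,0],[0,0,0.008,0,0,0,0],[0,0,0,0,0,0,0],[0,0,0,0,0,0,0.3],[0,0,0,0,0,0,0.3],[0,0,0,0,0,0,0.3],[0,0,0,0,0,0,0.3]]' 60
python3 - <<'E'
from h import *
d=n-up; tcp=O+.0134*n+.1016*up
togo(tcp,d,yc)
E
```

```text
time: 5.82
tool_pos: [0.58, 0.196, 0.101]
tool_rot: [0.789, 0.48, -0.327, 0.201]
contact_force: [2.0, 0.9, 3.4]
grip_width: 0.0597
grasp_force: 5.4
t 5.83 q [ 0.45  0.76  0.99 -0.49  2.01  0.86] pos [0.58  0.196 0.101] F [2.  0.9 3.4] w 0.0597 gf 5.4
shift [ 0.0001 -0.0002 -0.0009] turn [ 0.0046  0.0019 -0.0003]
```

```bash
python3 -m creep '[[0,0,0,0,0,0,1],[0,0,0,0,0,0,1],[0,0,0,0,0,0,1],[0,0,0,0,0,0,1]]' 70
python3 - <<'E'
from h import *
robot.observe()
d=n-up; tcp=O+.0134*n+.1016*up
togo(tcp,d,yc)
E
```

```text
time: 6.32
tool_pos: [0.5801, 0.196, 0.1015]
tool_rot: [0.789, 0.48, -0.327, 0.201]
contact_force: [1.8, 2.1, 7.0]
grip_width: 0.058
grasp_force: 75.8
t 6.33 q [ 0.45  0.76  0.99 -0.49  2.01  0.86] pos [0.5801 0.196  0.1015] F [1.8 2.1 7. ] w 0.058 gf 75.8
shift [ 0.0003 -0.0003 -0.0005] turn [ 0.0049  0.0016 -0.0006]
```

```bash
python3 -m creep '[[-0.007,0,-0.007,0,0,0,1],[-0.01,0,-0.01,0,0,0,1],[-0.01,0,0.01,0,0,0,1],[-0.015,0,0.015,0,0,0,1],[-0.015,0,0.015,0,0,0,1],[-0.015,0,0.015,0,0,0,1],[0,0,0,0,0,0,1],[0,0,0,0,0.06,0,1],[0,0,0,0,0.1,0,1],[0,0,0,0,0.1,0,1]]'
python3 - <<'E'
from h import *
p=O+.080*n; togo([p[0],p[1],.125],-n-up,yc)
E
```

```text
time: 7.58
tool_pos: [0.5447, 0.1277, 0.1255]
tool_rot: [0.825, 0.502, -0.22, 0.136]
contact_force: [0.0, -0.5, -2.9]
grip_width: 0.0582
grasp_force: 76.0
t 7.58 q [ 0.32  0.44  1.32 -0.37  1.76  0.79] pos [0.5447 0.1277 0.1255] F [ 0.  -0.5 -2.9] w 0.0582 gf 76.0
shift [ 0.0098 -0.0004 -0.0051] turn [0.0032 1.3093 0.0044]
```

```bash
python3 -m creep '[[0,0,0,0,0.12,0,1],[0,0,0,0,0.13,0,1],[0,0,0,0,0.13,0,1],[0,0,0,0,0.13,0,1],[0,0,0,0,0.13,0,1],[0,0,0,0,0.13,0,1],[0,0,0,0,0.13,0,1],[0,0,0,0,0.13,0,1],[0,0,0,0,0.13,0,1],[0,0,0,0,0.1,0,1]]'
python3 - <<'E'
from h import *
s=robot.observe()['tool_pos']; togo([s[0],s[1],.030],-n-up,yc)
E
```

```text
time: 8.82
tool_pos: [0.5445, 0.1266, 0.1259]
tool_rot: [0.796, 0.486, 0.308, -0.185]
contact_force: [-1.3, 0.2, -2.7]
grip_width: 0.0582
grasp_force: 76.1
t 8.82 q [-0.36 -0.    1.95  0.79  1.21 -0.19] pos [0.5445 0.1266 0.1259] F [-1.3  0.2 -2.7] w 0.0582 gf 76.1
shift [-0.0644 -0.0005  0.0711] turn [0.0011 0.0494 0.0061]
```

```bash
python3 -m creep '[[0,0,0,0,0.05,0.006,1],[-0.02,0,0.02,0,0,0,1],[-0.02,0,0.02,0,0,0,1],[0,0,0,0,0,0,1]]'
python3 - <<'E'
from h import *
c,W=snap('top','top2.png'); c2,W2=snap('scene','scene2.png')
s=robot.observe()['tool_pos']; togo([s[0],s[1],.030],-n-up,yc)
cen=s-.0266*n
for P in(W,W2):
    rel=P-cen; u=rel@n; v=rel@yc
    for lo in np.arange(-.09,.09,.02):
        m=(abs(v)<.025)&(u>lo)&(u<lo+.02)&(P[...,2]>.03)&(P[...,2]<.2)
        if m.sum()>5: print(round(lo,2),m.sum(),np.percentile(P[m][:,2],[10,50,90]).round(4))
    print()
E
```

```text
time: 9.32
tool_pos: [0.5434, 0.1271, 0.0675]
tool_rot: [0.791, 0.479, 0.325, -0.199]
contact_force: [0.4, -0.2, -2.5]
grip_width: 0.0585
grasp_force: 76.1
t 9.43 q [-0.39  0.09  2.02  0.88  1.14 -0.34] pos [0.5445 0.1268 0.0695] F [ 0.3  0.6 -3.1] w 0.0581 gf 76.1
shift [-0.0279  0.      0.028 ] turn [ 0.      0.0027 -0.0006]
-0.09 53 [0.1075 0.1089 0.1114]
-0.07 263 [0.1082 0.1102 0.1119]
-0.05 310 [0.0971 0.1068 0.111 ]
-0.03 262 [0.0966 0.0985 0.1005]
-0.01 263 [0.0971 0.0989 0.1009]
0.01 270 [0.0971 0.0989 0.1008]
0.03 269 [0.0977 0.0996 0.1013]
0.05 275 [0.0976 0.0997 0.1016]
0.07 163 [0.0722 0.0977 0.102 ]

-0.07 10 [0.1081 0.1088 0.1096]
```

View pics/scene2.png

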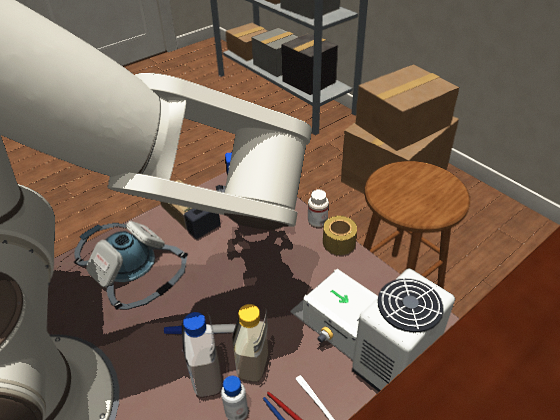

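```bash
python3 -m creep '[[-0.012,0,0.012,0,0.005,0,1],[-0.012,0,0.012,0,0.005,0,1],[-0.008,0,0.008,0,0.005,0,1],[-0.003,0,0.003,0,0,0,1],[-0.0015,0,0.0015,0,0,0,1],[0,0,0,0,0,0,1]]'
python3 - <<'E'
from h import *
s=robot.observe()['tool_pos']; togo([s[0],s[1],.0145],-n-up,yc)
E
```

```text
time: 10.18
tool_pos: [0.5442, 0.1269, 0.0172]
tool_rot: [0.788, 0.477, 0.332, -0.201]
contact_force: [-0.4, 0.5, -3.0]
grip_width: 0.058
grasp_force: 76.1
t 10.18 q [-0.4   0.18  2.06  0.95  1.07 -0.48] pos [0.5442 0.1269 0.0172] F [-0.4  0.5 -3. ] w 0.058 gf 76.1
shift [-0.0019  0.      0.0019] turn [ 0.0005 -0.0122 -0.0013]
```

```bash
python3 -m creep '[[-0.001,0,0.001,0,0,0,1],[-0.0007,0,0.0007,0,0,0,1],[-0.0007,0,0.0007,0,0,0,1],[0,0,0,0,0,0,1]]'
```

```text
time: 10.68
tool_pos: [0.544, 0.127, 0.0133]
tool_rot: [0.788, 0.477, 0.332, -0.202]
contact_force: [0.4, 0.0, -2.4]
grip_width: 0.0577
grasp_force: 76.1
```

```bash
python3 -m creep '[[-0.0007,0,0.0007,0,0,0,1],[-0.0007,0,0.0007,0,0,0,1],[0,0,0,0,0,0,1]]'
```

```text
time: 11.05
tool_pos: [0.5445, 0.1272, 0.0128]
tool_rot: [0.788, 0.478, 0.333, -0.202]
contact_force: [-7.9, -2.2, 17.1]
grip_width: 0.058
grasp_force: 78.3
```

```bash
python3 -m creep '[[0.0004,0,-0.0004,0,0,0,0.3],[0,0,0,0,0,0,0.25],[0,0,0,0,0,0,0.15],[0,0,0,0,0,0,0],[0,0,0,0,0,0,0],[0,0,0,0,0,0,0],[0,0,-0.02,0,0,0,0],[0,0,-0.04,0,0,0,0],[0,0,-0.05,0,0,0,0],[0,0,-0.05,0,0,0,0]]'
python3 -m creep '[[0,0,0,0,-0.157,0,0],[0,0,0,0,-0.157,0,0],[0,0,0,0,-0.157,0,0],[0,0,0,0,-0.157,0,0],[0,0,0,0,-0.157,0,0],[0,0,0,0,0,0,0]]'
python3 - <<'E'
from h import *
c,W=snap('top','top3.png'); np.save('t3.npy',W)
cv2.imwrite('pics/top3c.png',cv2.resize(c['pixels'][120:320,130:380,::-1],(750,600)))
s=robot.observe()['tool_pos']; togo(s,-up,yc)
E
```

```text
time: 12.3
tool_pos: [0.4904, 0.0247, 0.1248]
tool_rot: [0.788, 0.477, 0.332, -0.202]
contact_force: [0.6, -0.3, 0.3]
grip_width: 0.0859
grasp_force: 0.0
time: 13.05
tool_pos: [0.4917, 0.0274, 0.1238]
tool_rot: [0.854, 0.52, 0.005, -0.003]
contact_force: [-0.0, 0.8, 0.5]
grip_width: 0.0851
grasp_force: 0.0
t 13.1 q [-0.11  0.01  1.74  0.01  1.38  0.36] pos [0.4912 0.0268 0.1234] F [-0.2 -0.3  0.1] w 0.0851 gf 0.0
shift [0. 0. 0.] turn [-0.002  -0.0137  0.0017]
```

View pics/top3c.png

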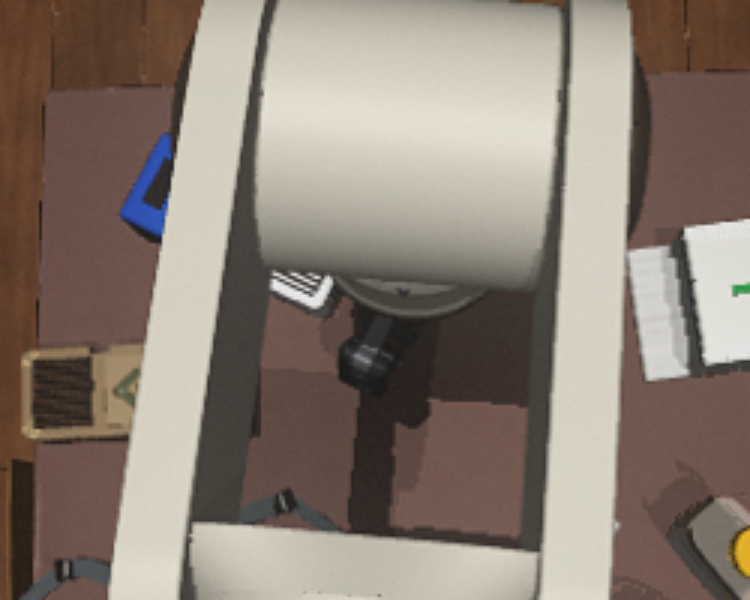

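```bash
python3 -m creep '[[-0.045,0.02,-0.03,0,-0.013,0,0],[-0.045,0.02,-0.02,0,0,0,0],[-0.045,0.02,-0.02,0,0,0,0],[-0.045,0.02,-0.02,0,0,0,0],[-0.045,0.02,0,0,0,0,0]]'
python3 - <<'E'
from h import *
c,W=snap('top','top4.png'); c2,W2=snap('scene')
for nm,P in(('T',W),('S',W2)):
    q=(P-np.array([.558,.157,0])); u=q@n;v=q@yc
    for z0,z1,k,sel in((.038,.0495,'body',abs(v)<.05),(.0505,.062,'cap',abs(v)<.05)):
        m=sel&(abs(u)<.13)&(P[...,2]>z0)&(P[...,2]<z1)&(P[...,1]>-.02)&((P[...,0]>.487))
        m=cv2.morphologyEx(m.astype(np.uint8),cv2.MORPH_OPEN,np.ones((3,3)))>0
        if m.sum()>10:
            r=cv2.minAreaRect((P[m][:,:2]*1000).astype(np.float32)); print(nm,k,m.sum(),np.round(r[0],1),np.round(r[1],1),round(r[2],1),np.median(P[m][:,2]).round(4))
    m=(abs(v)<.06)&(abs(u)<.13)&(P[...,2]>.03)&(P[...,2]<.065)&(P[...,0]>.487)
    r=cv2.minAreaRect((P[m][:,:2]*1000).astype(np.float32)); print(nm,'all',m.sum(),np.round(r[0],1),np.round(r[1],1),round(r[2],1),cv2.boxPoints(r).round(0).tolist())
cv2.imwrite('pics/top4c.png',cv2.resize(c['pixels'][120:320,130:380,::-1],(750,600)))
s=robot.observe()['tool_pos']; togo(s,-up,yc)
E
```

```text
time: 13.72
tool_pos: [0.4749, -0.2232, 0.2146]
tool_rot: [0.856, 0.518, 0.001, 0.0]
contact_force: [0.6, 0.5, -0.4]
grip_width: 0.0857
grasp_force: 0.0
T body 1658 [547.3 133.3] [116.9  60.9] 62.6 0.0443
T cap 557 [581.8 199.8] [37.5 66.3] 63.6 0.0558
T all 2317 [554.8 149.8] [152.8  67.6] 61.8 [[489.0, 98.0], [548.0, 66.0], [621.0, 201.0], [561.0, 233.0]]
S body 1060 [545.  131.9] [120.4  64. ] 62.0 0.0421
S cap 267 [579.6 196. ] [38.1 64.5] 64.9 0.0534
S all 1504 [555.2 144.9] [155.   67.1] 64.2 [[491.0, 90.0], [552.0, 60.0], [619.0, 200.0], [559.0, 229.0]]
t 13.82 q [-0.59  0.04  1.53  0.    1.57 -0.1 ] pos [ 0.4742 -0.2251  0.2127] F [ 0.7  0.7 -0.1] w 0.0856 gf 0.0
shift [0. 0. 0.] turn [-0.0008 -0.001  -0.0062]
```

View pics/top4c.png

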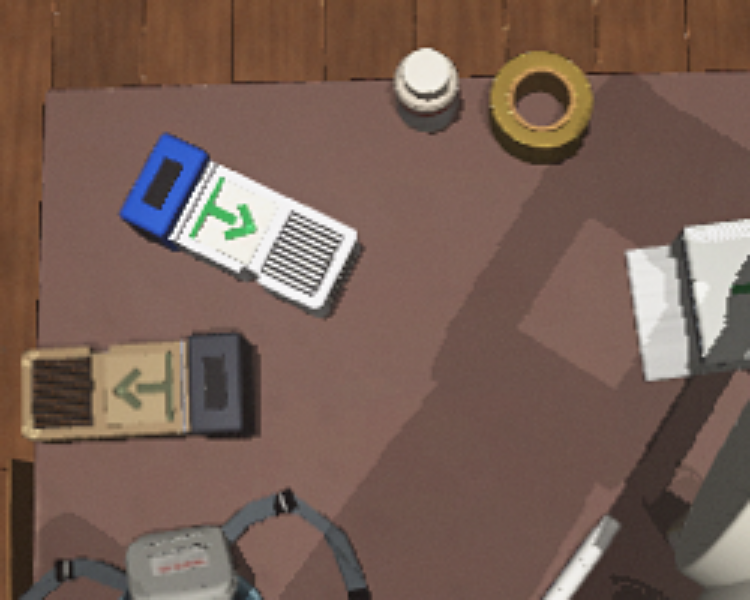

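```bash
python3 -m creep '[[0.048,-0.011,0,0,0,0,0],[0.048,-0.011,0,0,0,0,0],[0.048,-0.011,0,0,0,0,0],[0.048,-0.011,0,0,0,0,0],[0.048,-0.011,0,0,0,0,0],[0.048,-0.011,0.01,0,0,0,0],[0.048,-0.011,0.02,0,0,0,0],[0.048,-0.011,0.03,0,0,0,0],[0.044,-0.011,0.03,0,0,0,0],[0,0,0,0,0,0,0]]'
python3 - <<'E'
from h import *
togo([.582,.2005,.018],-up,yc)
E
```

```text
time: 15.08
tool_pos: [0.5844, 0.2063, 0.1199]
tool_rot: [0.855, 0.519, -0.002, -0.002]
contact_force: [-0.5, -0.9, 0.5]
grip_width: 0.0853
grasp_force: 0.0
t 15.07 q [0.21 0.28 1.44 0.   1.42 0.69] pos [0.5844 0.2063 0.1199] F [-0.5 -0.9  0.5] w 0.0853 gf 0.0
shift [-0.0061  0.0012  0.1019] turn [-0.0062  0.0014  0.0006]
```

```bash
python3 -m creep '[[-0.006,0.001,0.03,-0.004,0,0,0],[0,0,0.03,0,0,0,0],[0,0,0.025,0,0,0,0],[0,0,0.016,0,0,0,0],[0,0,0,0,0,0,0],[0,0,0,0,0,0,0.2],[0,0,0,0,0,0,0.25],[0,0,0,0,0,0,0.3],[0,0,0,0,0,0,0.5],[0,0,0,0,0,0,1]]' 70
python3 - <<'E'
from h import *
togo([.582,.2005,.018],-up,yc)
E
```

```text
time: 16.32
tool_pos: [0.5859, 0.1997, 0.0259]
tool_rot: [0.855, 0.518, 0.003, 0.002]
contact_force: [1.5, -2.0, 28.5]
grip_width: 0.0259
grasp_force: 13.8
t 16.32 q [ 0.2   0.35  1.56 -0.    1.23  0.69] pos [0.5859 0.1997 0.0259] F [ 1.5 -2.  28.5] w 0.0259 gf 13.8
shift [-0.0011 -0.0039  0.0079] turn [ 0.0068 -0.0036 -0.001 ]
```

```bash
python3 - <<'E'
from h import *
c2,W2=snap('scene'); cv2.imwrite('pics/s5.png',cv2.resize(c2['pixels'][110:260,140:300,::-1],(640,600)))
togo([.582,.2005,.018],-up,yc)
E
```

```text
t 16.38 q [ 0.2   0.35  1.56 -0.    1.23  0.69] pos [0.586  0.1998 0.0262] F [-8.1  3.3 48.2] w 0.0186 gf 24.3
shift [-0.0012 -0.004   0.0082] turn [ 0.0068 -0.004  -0.0012]
```

View pics/s5.png

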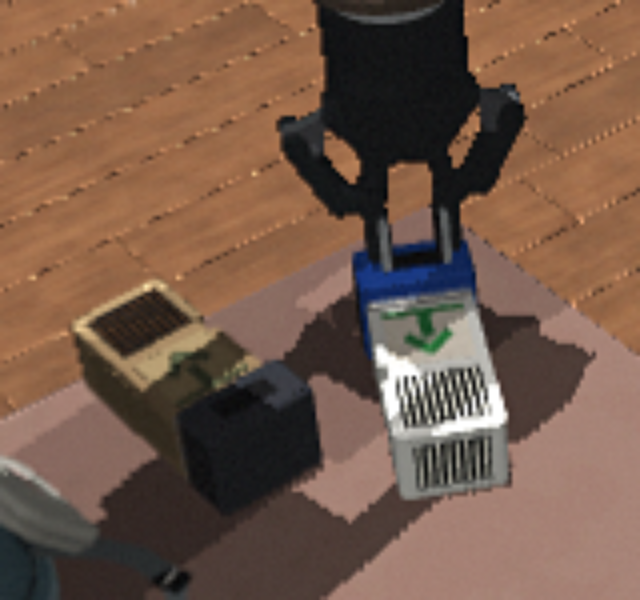

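```bash
python3 -m creep '[[0,0,0,0,0,0,0.3],[0,0,0,0,0,0,0]]'
python3 - <<'E'
from h import *
c2,W2=snap('scene'); P=W2
q=(P-np.array([.558,.157,0])); u=q@n;v=q@yc
m=(abs(v)<.05)&(abs(u)<.13)&(P[...,2]>.02)&(P[...,2]<.05)&(P[...,0]>.487)&(u>-.02)
r=cv2.minAreaRect((P[m][:,:2]*1000).astype(np.float32)); print('body',m.sum(),np.round(r[0],1),np.round(r[1],1),round(r[2],1))
blue=(c2['pixels'][...,2].astype(int)>c2['pixels'][...,0].astype(int)+50)&(abs(v)<.06)&(abs(u)<.13)
for lo in np.arange(-.1,.1,.01):
    k=blue&(u>lo)&(u<lo+.01); k2=(abs(v)<.02)&(u>lo)&(u<lo+.01)
    print(lo.round(2),k.sum(),P[k][:,2].max().round(3) if k.sum() else '', k2.sum(), np.percentile(P[k2][:,2],[20,80]).round(3) if k2.sum() else '')
togo([.582,.2005,.018],-up,yc)
cv2.imwrite('pics/s6.png',cv2.resize(c2['pixels'][110:260,140:300,::-1],(640,600)))
E
```

```text
time: 16.62
tool_pos: [0.5848, 0.1988, 0.0231]
tool_rot: [0.855, 0.518, 0.001, 0.002]
contact_force: [-0.0, 0.2, -0.1]
grip_width: 0.0539
grasp_force: 0.0
body 1139 [543.7 125.1] [109.9  60.7] 61.9
-0.1 0  16 [0.422 0.426]
-0.09 0  12 [0.423 0.424]
-0.08 0  17 [0.423 0.424]
-0.07 4 0.054 35 [0.422 0.424]
-0.06 43 0.056 93 [0.053 0.424]
-0.05 24 0.056 80 [0.053 0.424]
-0.04 101 0.057 279 [0.056 0.158]
-0.03 102 0.056 218 [0.043 0.151]
-0.02 0  342 [0.184 0.224]
-0.01 0  822 [0.214 0.294]
-0.0 0  163 [0.043 0.275]
0.01 0  55 [0.041 0.043]
0.02 0  77 [0.041 0.413]
0.03 0  457 [0.344 0.426]
0.04 0  485 [0.35  0.429]
0.05 0  484 [0.354 0.433]
0.06 0  219 [0.043 0.433]
0.07 0  66 [0.041 0.044]
0.08 0  349 [0.005 0.036]
0.09 0  59 [-0.004 -0.001]
t 16.68 q [ 0.2   0.35  1.56 -0.    1.23  0.69] pos [0.5843 0.1987 0.0225] F [-0.5  0.2 -1.2] w 0.0613 gf 0.0
shift [ 0.0005 -0.0029  0.0045] turn [ 0.0034  0.0001 -0.0013]
```

View pics/s6.png

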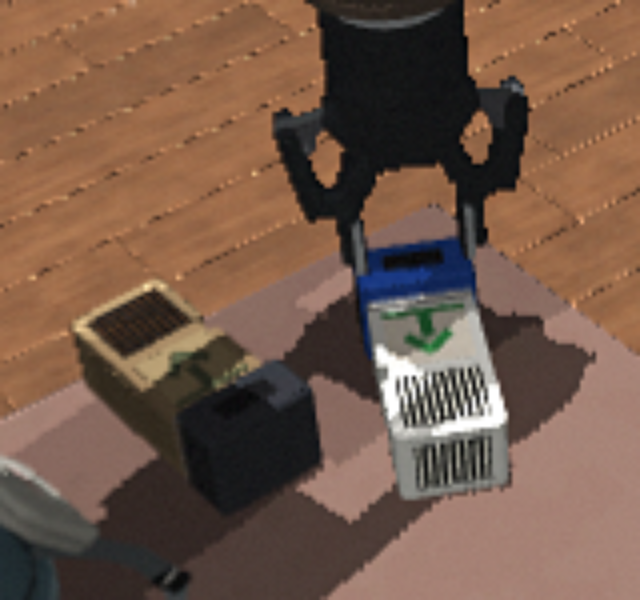

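```bash
python3 - <<'E'
from h import *
c,W=snap('scene'); s=robot.observe(); T=np.linalg.inv(c['world_from_camera'])
def pr(p):
    q=T[:3,:3]@p+T[:3,3]; a=q[:2]/q[2]; a=a*(1+c['k1']*(a@a)); u=a*[c['fx'],c['fy']]+[c['cx'],c['cy']]
    return ((u-[140,110])*4).round(0)
t=s['tool_pos']; A=R.from_quat(s['tool_rot']).as_matrix(); w=s['grip_width']; print(t,w)
for k in(-1,1):
    for b in(0,.013,.04): print(k,b,pr(t+k*w/2*A[:,1]-b*A[:,2]))
E0=np.array([.591,.217,0])
for zz in(0,.036):
    for yy in(-.033,.033):
        for h in(0,.056): print('cap',zz,yy,h,pr(E0+zz*n+yy*yc+h*up))
# depth at finger pixels in s6
for (x,y) in((360,260),(360,240),(468,240),(468,225),(350,240)):
    print((x,y),W[110+y//4,140+x//4].round(3))
E
```

```text
[0.58398528 0.19873497 0.02210973] 0.06826512970516212
-1 0 [356. 308.]
-1 0.013 [354. 290.]
-1 0.04 [349. 253.]
1 0 [473. 290.]
1 0.013 [472. 272.]
1 0.04 [469. 235.]
cap 0 -0.033 0 [353. 316.]
cap 0 -0.033 0.056 [344. 241.]
cap 0 0.033 0 [464. 299.]
cap 0 0.033 0.056 [458. 224.]
cap 0.036 -0.033 0 [362. 356.]
cap 0.036 -0.033 0.056 [353. 280.]
cap 0.036 0.033 0 [475. 338.]
cap 0.036 0.033 0.056 [470. 262.]
(360, 260) [0.561 0.217 0.052]
(360, 240) [ 0.609  0.292 -0.003]
(468, 240) [0.605 0.172 0.07 ]
(468, 225) [0.605 0.17  0.082]
(350, 240) [0.548 0.205 0.08 ]
```

```bash
python3 -m creep '[[0,0,0,0,0,0,0],[0,0,0,0,0,0,0],[0,0,0,0,0,0,0],[-0.003,-0.003,0,0.003,0,0,0],[0,0,0.007,0,0,0,0],[0,0,0.007,0,0,0,0],[0,0,0,0,0,0,0]]'
python3 - <<'E'
from h import *
c,P=snap('scene')
q=(P-np.array([.558,.157,0])); u=q@n;v=q@yc
for z in np.arange(.01,.12,.01):
    m=(u>-.075)&(u<-.02)&(abs(v)<.075)&(P[...,2]>z)&(P[...,2]<z+.01)
    L=m&(v<0); Rr=m&(v>=0)
    f=lambda k:(k.sum(),np.percentile(v[k],[3,97]).round(3),np.percentile(u[k],[3,97]).round(3)) if k.sum()>4 else ''
    print(z.round(2),f(L),f(Rr))
m=(abs(v)<.05)&(u>.03)&(u<.13)&(P[...,2]>.02)&(P[...,2]<.05)
print('nose u',np.percentile(u[m],[50,95,99]))
togo([.580,.1975,.008],-up,yc)
E
```

```text
time: 17.6
tool_pos: [0.5796, 0.1973, 0.0071]
tool_rot: [0.855, 0.518, -0.001, -0.0]
contact_force: [0.5, -0.2, -0.6]
grip_width: 0.0851
grasp_force: 0.0
0.01 (np.int64(9), array([-0.03 , -0.027]), array([-0.054, -0.026])) 
0.02 (np.int64(9), array([-0.03 , -0.027]), array([-0.045, -0.024])) 
0.03 (np.int64(12), array([-0.03 , -0.009]), array([-0.053, -0.022])) (np.int64(9), array([0.007, 0.034]), array([-0.031, -0.021]))
0.04 (np.int64(76), array([-0.03 , -0.001]), array([-0.052, -0.021])) (np.int64(82), array([0.001, 0.04 ]), array([-0.037, -0.02 ]))
0.05 (np.int64(151), array([-0.05 , -0.001]), array([-0.061, -0.029])) (np.int64(176), array([0.001, 0.052]), array([-0.06 , -0.028]))
0.06 (np.int64(22), array([-0.056, -0.044]), array([-0.044, -0.03 ])) (np.int64(23), array([0.043, 0.055]), array([-0.046, -0.03 ]))
0.07 (np.int64(24), array([-0.055, -0.043]), array([-0.04 , -0.029])) (np.int64(25), array([0.043, 0.056]), array([-0.044, -0.028]))
0.08 (np.int64(18), array([-0.055, -0.042]), array([-0.038, -0.029])) (np.int64(21), array([0.043, 0.058]), array([-0.04, -0.03]))
0.09 (np.int64(74), array([-0.072, -0.041]), array([-0.053, -0.028])) (np.int64(65), array([0.04 , 0.072]), array([-0.051, -0.027]))
0.1 (np.int64(88), array([-0.073, -0.012]), array([-0.053, -0.026])) (np.int64(77), array([0.011, 0.073]), array([-0.052, -0.026]))
0.11 (np.int64(120), array([-0.072, -0.002]), array([-0.055, -0.024])) (np.int64(103), array([0.002, 0.071]), array([-0.053, -0.024]))
nose u [0.07133384 0.08749641 0.08878274]
t 17.65 q [ 0.2   0.36  1.58 -0.    1.2   0.68] pos [0.5798 0.1974 0.0076] F [-0.  -0.5 -0.2] w 0.0855 gf 0.0
shift [ 0.0002  0.0001 -0.0004] turn [-0.0007  0.001  -0.0013]
```

```bash
python3 - <<'E'
from h import *
c,P=snap('scene'); s=robot.observe(); T=np.linalg.inv(c['world_from_camera'])
im=cv2.resize(c['pixels'][125:205,175:275,::-1],(800,640),interpolation=2)[:600].copy()
t=s['tool_pos']; A=R.from_quat(s['tool_rot']).as_matrix()
for k in(-1,1):
    for b,col in((0,(0,0,255)),(.019,(0,255,255)),(.05,(0,255,0))):
        p=t+k*.0425*A[:,1]-b*A[:,2]; q=T[:3,:3]@p+T[:3,3]; a=q[:2]/q[2]; a=a*(1+c['k1']*(a@a)); x=(a*[c['fx'],c['fy']]+[c['cx'],c['cy']]-[175,125])*8
        cv2.circle(im,tuple(int(i) for i in x),4,col,-1)
cv2.imwrite('pics/s7.png',im)
q=(P-np.array([.558,.157,0])); u=q@n;v=q@yc
for sgn in(-1,1):
    m=(sgn*v>.038)&(sgn*v<.065)&(u>-.075)&(u<-.015)&(P[...,2]>.006)&(P[...,2]<.09); print(sgn,np.sort(P[m][:,2])[:15].round(3))
E
```

```text
-1 [0.051 0.051 0.054 0.056 0.056 0.057 0.057 0.058 0.059 0.059 0.059 0.06
 0.06  0.06  0.061]
1 [0.048 0.051 0.052 0.052 0.053 0.053 0.054 0.054 0.054 0.055 0.055 0.056
 0.058 0.059 0.059]
```

View pics/s7.png

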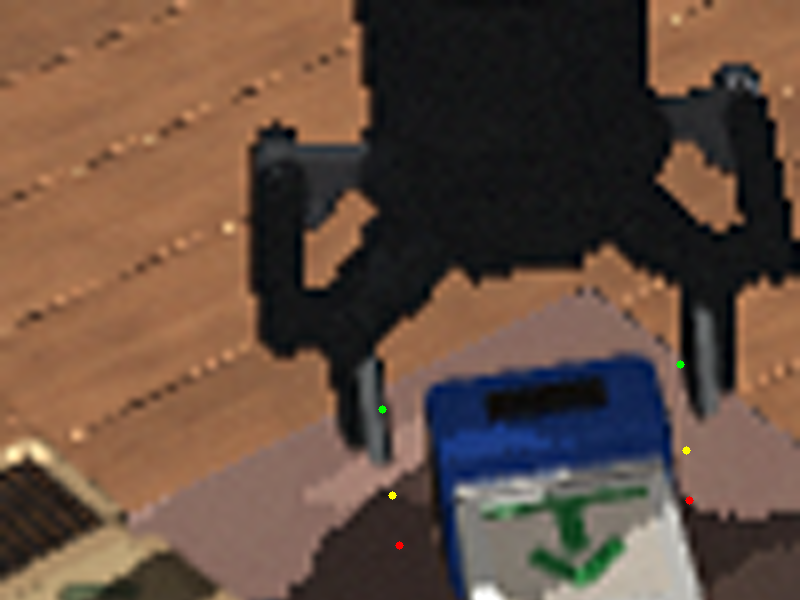

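```bash
python3 -m creep '[[0,-0.002,0.005,0,0,0,0],[0,0,0.005,0,0,0,0],[0,0,0,0,0,0,0]]'; python3 -m creep '[[0,0,0.004,0,0,0,0],[0,0,0.004,0,0,0,0],[0,0,0,0,0,0,0]]'
python3 - <<'E'
from h import *
c,P=snap('scene')
q=(P-np.array([.558,.157,0])); u=q@n;v=q@yc
for sgn in(-1,1):
    m=(sgn*v>.038)&(sgn*v<.065)&(u>-.075)&(u<-.015)&(P[...,2]>.006)&(P[...,2]<.09); print(sgn,np.sort(P[m][:,2])[:15].round(3),np.percentile((sgn*v)[m],3),np.percentile(u[m],[3,97]))
E
```

```text
time: 18.08
tool_pos: [0.5779, 0.1983, -0.0025]
tool_rot: [0.855, 0.518, -0.001, -0.0]
contact_force: [0.0, -0.6, 0.6]
grip_width: 0.0853
grasp_force: 0.0
time: 18.45
tool_pos: [0.578, 0.1982, -0.0104]
tool_rot: [0.855, 0.518, -0.001, -0.0]
contact_force: [-0.0, 0.7, -0.1]
grip_width: 0.0854
grasp_force: 0.0
-1 [0.03  0.034 0.035 0.035 0.035 0.036 0.037 0.037 0.038 0.039 0.039 0.04
 0.04  0.04  0.042] 0.04223310345656031 [-0.05154459 -0.02872632]
1 [0.031 0.033 0.033 0.034 0.035 0.036 0.036 0.037 0.037 0.037 0.038 0.039
 0.04  0.04  0.041] 0.04128577285070866 [-0.05171607 -0.0287497 ]
```

```bash
python3 -m creep '[[0,0,0.004,0,0,0,0],[0,0,0.004,0,0,0,0],[0,0,0.004,0,0,0,0],[0,0,0,0,0,0,0],[0,0,0,0,0,0,0.15],[0,0,0,0,0,0,0.15],[0,0,0,0,0,0,0.25],[0,0,0,0,0,0,0.25]]' 40
python3 - <<'E'
from h import *
togo([.578,.198,.0],-up,yc)
E
```

```text
time: 19.5
tool_pos: [0.5786, 0.1983, -0.0214]
tool_rot: [0.855, 0.518, 0.0, 0.0]
contact_force: [1.1, -0.5, 5.9]
grip_width: 0.0655
grasp_force: 45.1
t 19.5 q [ 0.2   0.39  1.61 -0.    1.14  0.69] pos [ 0.5786  0.1983 -0.0214] F [ 1.1 -0.5  5.9] w 0.0655 gf 45.1
shift [-0.0006 -0.0004 -0.0214] turn [ 0.0006 -0.     -0.0013]
```

```bash
python3 -m creep '[[0,0,0,0,0,0,0],[0,0,0,0,0,0,0],[0,0,0,0,0,0,0],[0.006,0,0,0,0,0,0],[0,0,0,0,0,0,0],[0,0,0,0,0,0,0.2],[0,0,0,0,0,0,0.3],[0,0,0,0,0,0,0.5],[0,0,0,0,0,0,1],[0,0,0,0,0,0,1]]' 70
python3 -m creep '[[0,0,0,0,0,0,1],[0,0,-0.006,0,0,0,1],[0,0,-0.012,0,0,0,1],[0,0,-0.012,0,0,0,1],[0,0,0,0,0,0,1]]' 70
python3 - <<'E'
from h import *
c,P=snap('scene')
q=(P-np.array([.558,.157,0])); u=q@n;v=q@yc
m=(abs(v)<.025)&(u>-.02)&(u<.085)&(P[...,2]>.03)&(P[...,2]<.09)
for lo in np.arange(-.02,.09,.02):
    k=m&(u>lo)&(u<lo+.02); print(lo.round(2),k.sum(),np.percentile(P[k][:,2],[50,90]).round(4) if k.sum() else '')
m=(abs(v)<.05)&(u>.03)&(u<.13)&(P[...,2]>.035)&(P[...,2]<.08)
print('nose u',np.percentile(u[m],[50,95,99]))
m=(abs(v)<.05)&(u>-.02)&(u<.095)&(P[...,2]>.06)&(P[...,2]<.08)
r=cv2.minAreaRect((P[m][:,:2]*1000).astype(np.float32)); print('body',m.sum(),np.round(r[0],1),np.round(r[1],1),round(r[2],1))
togo([.578,.198,.0],-up,yc)
E
```

```text
time: 20.75
tool_pos: [0.5813, 0.2037, -0.0216]
tool_rot: [0.855, 0.518, 0.0, 0.0]
contact_force: [-0.3, 0.9, 5.7]
grip_width: 0.0654
grasp_force: 77.9
time: 21.38
tool_pos: [0.5817, 0.2038, 0.0095]
tool_rot: [0.855, 0.518, 0.001, 0.0]
contact_force: [-1.1, 0.4, -3.3]
grip_width: 0.0654
grasp_force: 78.0
-0.02 125 [0.0729 0.0745]
0.0 140 [0.073  0.0745]
0.02 140 [0.0728 0.0744]
0.04 147 [0.0732 0.0748]
0.06 160 [0.0732 0.075 ]
0.08 129 [0.061  0.0729]
nose u [0.0785397  0.0876728  0.08878627]
body 1063 [542.8 126.3] [108.9  60.5] 63.7
t 21.43 q [ 0.21  0.37  1.57 -0.    1.2   0.69] pos [0.5813 0.2037 0.0087] F [-0.2 -0.2 -3. ] w 0.0653 gf 78.0
shift [-0.0066 -0.0003  0.0087] turn [ 0.0007 -0.0001 -0.0014]
```

```bash
python3 -m creep '[[-0.02,-0.001,-0.01,0,0,0,1],[-0.04,-0.001,0,0,0,0,1],[-0.04,-0.001,0,0,0,0,1],[-0.04,-0.001,0,0,0,0,1],[-0.04,-0.001,0,0,0,0,1],[-0.03,0,0,0,0,0,1],[-0.01,0,0,0,0,0,1]]'
python3 -m creep '[[0,0,0,0,0,-0.05,1],[0,0,0,0,0,-0.11,1],[0,0,0,0,0,-0.11,1],[0,0,0,0,0,-0.11,1],[0,0,0,0,0,-0.11,1],[0,0,0,0,0,-0.095,1],[0,0,0,0,0,0,1],[0,0,0,0,0,0,1]]'
cat >> h.py <<'E'
def ex(deg=-84,F=(.4937,-.1506)):
    a=np.radians(deg);ax=np.array([np.cos(a),np.sin(a),0]);ay=np.array([-ax[1],ax[0],0]);return ax,ay,np.array([*F,0.])
E
python3 - <<'E'
from h import *
ax,ay,F=ex()
p=F-.162*ax-.0016*ay; togo([p[0],p[1],-.0148],-up,ay)
for nm in('scene','top'):
    c,P=snap(nm,nm+'8.png'); q=P-F; u=q@ax; v=q@ay; z=P[...,2]
    m=(u>-.25)&(u<0)&(abs(v)<.07)&(z>.015)&(z<.12)
    b=m&(z>.075)&(z<.092)&(abs(v)<.05)
    if b.sum()>30:
        print(nm,'body',b.sum(),'z',np.median(z[b]).round(4),'u',np.percentile(u[b],[1,99]).round(4),'v',np.percentile(v[b],[1,50,99]).round(4))
        r=cv2.minAreaRect((np.c_[u[b],v[b]]*1000).astype(np.float32)); print(np.round(r[0],1),np.round(r[1],1),round(r[2],1))
        for lo in np.arange(-.2,0,.02):
            k=b&(u>lo)&(u<lo+.02)
            if k.sum()>10: print(lo.round(2),k.sum(),np.percentile(v[k],[2,98]).round(4),np.median(z[k]).round(4))
E
```

```text
time: 22.3
tool_pos: [0.4739, 0.0099, 0.018]
tool_rot: [0.856, 0.518, -0.0, 0.0]
contact_force: [0.7, 0.5, -3.1]
grip_width: 0.0654
grasp_force: 78.6
time: 23.3
tool_pos: [0.4748, 0.0112, 0.018]
tool_rot: [0.67, 0.742, -0.0, -0.0]
contact_force: [0.4, -0.0, -2.9]
grip_width: 0.0656
grasp_force: 78.6
t 23.3 q [-0.14  0.08  1.9  -0.    1.16 -0.24] pos [0.4748 0.0112 0.018 ] F [ 0.4 -0.  -2.9] w 0.0656 gf 78.6
shift [-0.0008  0.0003  0.0328] turn [-0.0006  0.0003 -0.0031]
scene body 1903 z 0.0819 u [-0.1554 -0.0249] v [-0.0446 -0.0062  0.0302]
[-97.2  -5.3] [ 91.6 148.4] 88.8
-0.16 150 [-0.0494  0.0404] 0.0858
-0.14 320 [-0.0342  0.0254] 0.0822
-0.12 281 [-0.0336  0.0259] 0.0817
-0.1 289 [-0.0332  0.0258] 0.0817
-0.08 275 [-0.0323  0.0265] 0.082
-0.06 300 [-0.0324  0.0267] 0.082
-0.04 278 [-0.0315  0.0255] 0.0817
top body 250 z 0.0837 u [-0.1352 -0.0291] v [-0.0316 -0.0136  0.0256]
[-75.  -23.9] [126.6  50.1] 29.5
-0.14 14 [-0.0316 -0.0299] 0.0835
-0.06 86 [-0.0299  0.0009] 0.0837
-0.04 148 [-0.0289  0.0248] 0.0837
```

```bash
python3 -m creep '[[0,0.003,0.012,0,0,-0.003,1],[0,0,0.012,0,0,0,1],[0,0,0.007,0,0,0,1],[0,0,0,0,0,0,1],[-0.008,0,0,0,0,0,1],[-0.008,0,0,0,0,0,1],[-0.008,0,0,0,0,0,1],[0,0,0,0,0,0,1]]'
python3 - <<'E'
from h import *
ax,ay,F=ex()
p=F-.028*ax+.0014*ay; togo([p[0],p[1],-.0148],-up,ay)
E
```

```text
time: 24.4
tool_pos: [0.4804, -0.0133, -0.0127]
tool_rot: [0.669, 0.743, -0.0, 0.0]
contact_force: [0.2, -0.2, -2.8]
grip_width: 0.065
grasp_force: 78.7
t 24.4 q [-0.19  0.14  1.92 -0.    1.09 -0.29] pos [ 0.4804 -0.0133 -0.0127] F [ 0.2 -0.2 -2.8] w 0.065 gf 78.7
shift [-1.099e-01  1.000e-04  2.200e-03] turn [-0.0001  0.0005  0.0009]
```

```bash
python3 -m creep '[[-0.007,0,0.001,0,0,0,1],[-0.007,0,0,0,0,0,1],[-0.007,0,0,0,0,0,1],[-0.007,0,0,0,0,0,1],[0,0,0,0,0,0,1]]'; python3 -m creep '[[-0.006,0,0,0,0,0,1],[-0.006,0,0,0,0,0,1],[0,0,0,0,0,0,1]]'
python3 - <<'E'
from h import *
ax,ay,F=ex()
s=robot.observe();print('F ext',s['contact_force']@ax,s['contact_force']@ay,'sh',(s['tool_pos']-F)@ax+.027,(s['tool_pos']-F)@ay)
P=snap('scene')[1]; q=P-F;u=q@ax;v=q@ay;z=P[...,2]
b=(u>-.09)&(u<-.004)&(abs(v)<.045)&(z>.035)&(z<.06)
for lo in np.arange(-.1,0,.02):
    k=b&(u>lo)&(u<lo+.02)
    if k.sum()>10: print(lo.round(2),k.sum(),np.percentile(v[k],[2,98]).round(4),np.median(z[k]).round(4))
E
```

```text
time: 25.02
tool_pos: [0.483, -0.041, -0.014]
tool_rot: [0.669, 0.744, -0.001, -0.0]
contact_force: [-3.4, -1.5, -3.0]
grip_width: 0.0655
grasp_force: 78.0
time: 25.4
tool_pos: [0.4842, -0.0528, -0.014]
tool_rot: [0.669, 0.744, -0.001, -0.0]
contact_force: [-5.9, -3.0, -4.6]
grip_width: 0.0652
grasp_force: 77.8
F ext 2.346432867049387 -6.181077125657154 sh -0.07126157312679679 0.0007996783647691384
-0.1 83 [-0.0439  0.0433] 0.0495
-0.08 345 [-0.0339  0.0285] 0.0501
-0.06 320 [-0.0313  0.0282] 0.0498
-0.04 339 [-0.0309  0.0283] 0.0497
-0.02 213 [-0.026  0.029] 0.0497
```

```bash
python3 -m creep '[[0,-0.0012,0,0,0,0,1],[-0.004,0,0,0,0,0,1],[-0.004,0,0,0,0,0,1],[-0.004,0,0,0,0,0,1],[0,0,0,0,0,0,1]]'
python3 - <<'E'
from h import *
ax,ay,F=ex()
s=robot.observe();print('F ext',s['contact_force']@ax,s['contact_force']@ay,s['contact_force'][2],s['torque'].round(2),'sh',(s['tool_pos']-F)@ax+.027,(s['tool_pos']-F)@ay)
E
```

```text
time: 26.08
tool_pos: [0.4847, -0.0648, -0.0138]
tool_rot: [0.669, 0.744, -0.0, 0.0]
contact_force: [0.1, -0.4, -3.8]
grip_width: 0.0651
grasp_force: 78.7
F ext 0.40097376022908887 0.04544543715284258 -3.7822915218093676 [ 0.2   0.07 -0.  ] sh -0.05929528305263482 3.2743959198307596e-05
```

Free in the throat, just before the ball. Push on in small steps.

```bash
python3 -m creep '[[-0.004,0,0,0,0,0,1],[-0.004,0,0,0,0,0,1],[-0.004,0,0,0,0,0,1],[0,0,0,0,0,0,1]]'
python3 -m creep '[[-0.004,0,0,0,0,0,1],[-0.004,0,0,0,0,0,1],[-0.004,0,0,0,0,0,1],[0,0,0,0,0,0,1]]'
python3 - <<'E'
from h import *
ax,ay,F=ex()
s=robot.observe();print('F ext',s['contact_force']@ax,s['contact_force']@ay,s['contact_force'][2],s['torque'].round(2),'sh',(s['tool_pos']-F)@ax+.027,(s['tool_pos']-F)@ay)
E
```

```text
time: 26.58
tool_pos: [0.4862, -0.0763, -0.0138]
tool_rot: [0.668, 0.744, 0.0, 0.0]
contact_force: [3.8, 4.2, -5.2]
grip_width: 0.0652
grasp_force: 79.4
time: 27.08
tool_pos: [0.4875, -0.0884, -0.0138]
tool_rot: [0.668, 0.744, -0.0, 0.0]
contact_force: [3.4, 1.9, -4.9]
grip_width: 0.0654
grasp_force: 79.5
F ext -1.5708347689429305 3.593360041837339 -4.862973418860568 [ 0.59 -0.38  0.52] sh -0.03549725267357422 0.0003189420024372917
```

```bash
python3 -m creep '[[-0.004,0,0,0,0,0,1],[-0.004,0,0,0,0,0,1],[-0.004,0,0,0,0,0,1],[-0.004,0,0,0,0,0,1],[-0.004,0,0,0,0,0,1],[0,0,0,0,0,0,1]]'
python3 -m creep '[[-0.0025,0,0,0,0,0,1],[-0.0025,0,0,0,0,0,1],[-0.0025,0,0,0,0,0,1],[0,0,0,0,0,0,1]]'
python3 - <<'E'
from h import *
ax,ay,F=ex()
s=robot.observe();print('F ext',s['contact_force']@ax,s['contact_force']@ay,s['contact_force'][2],s['torque'].round(2),'sh',(s['tool_pos']-F)@ax+.027,(s['tool_pos']-F)@ay)
E
```

```text
time: 27.82
tool_pos: [0.4896, -0.1083, -0.0137]
tool_rot: [0.668, 0.744, -0.0, 0.0]
contact_force: [4.2, 1.4, -4.9]
grip_width: 0.0653
grasp_force: 79.2
time: 28.32
tool_pos: [0.4903, -0.1157, -0.0138]
tool_rot: [0.668, 0.744, -0.0, 0.0]
contact_force: [3.9, 1.6, -5.2]
grip_width: 0.0652
grasp_force: 79.1
F ext -1.1596806034792793 4.093444459398406 -5.169403548458993 [ 0.6  -0.51  0.21] sh -0.008109182841245195 0.0002650675998548896
```

```bash
for i in 1; do python3 -m creep '[[-0.0015,0,0,0,0,0,1],[-0.0015,0,0,0,0,0,1],[0,0,0,0,0,0,1]]'; done
python3 - <<'E'
from h import *
ax,ay,F=ex()
s=robot.observe();print('F ext',s['contact_force']@ax,s['contact_force']@ay,s['contact_force'][2],s['torque'].round(2),'sh',(s['tool_pos']-F)@ax+.027,(s['tool_pos']-F)@ay)
E
python3 -m creep '[[-0.0015,0,0,0,0,0,1],[-0.0015,0,0,0,0,0,1],[0,0,0,0,0,0,1]]'
python3 - <<'E'
from h import *
ax,ay,F=ex()
s=robot.observe();print('F ext',s['contact_force']@ax,s['contact_force']@ay,s['contact_force'][2],s['torque'].round(2),'sh',(s['tool_pos']-F)@ax+.027,(s['tool_pos']-F)@ay)
E
```

```text
time: 28.7
tool_pos: [0.4906, -0.1187, -0.0137]
tool_rot: [0.668, 0.744, -0.0, 0.0]
contact_force: [3.3, 1.7, -4.6]
grip_width: 0.0652
grasp_force: 79.1
F ext -1.321843916825857 3.428343057069812 -4.597542031612661 [ 0.59 -0.65  0.24] sh -0.005091657957486822 0.0002395102660223969
time: 29.08
tool_pos: [0.4909, -0.122, -0.0137]
tool_rot: [0.668, 0.744, -0.0, 0.0]
contact_force: [4.7, -2.1, -5.2]
grip_width: 0.0655
grasp_force: 79.2
F ext 2.5999089339491204 4.433168647121608 -5.190505921313642 [ 0.05 -0.52  0.28] sh -0.0017759628743389995 0.00023169543845883009
```

```bash
python3 -m creep '[[-0.001,0,0,0,0,0,1],[0,0,0,0,0,0,1]]'; python3 -m creep '[[-0.001,0,0,0,0,0,1],[0,0,0,0,0,0,1]]'
python3 - <<'E'
from h import *
ax,ay,F=ex()
s=robot.observe();print('F ext',s['contact_force']@ax,s['contact_force']@ay,s['contact_force'][2],'sh',(s['tool_pos']-F)@ax+.027)
P=snap('scene')[1]; q=P-F;u=q@ax;v=q@ay;z=P[...,2]
b=(u>-.05)&(u<.02)&(abs(v)<.03)&(z>.052)&(z<.064); print('cap top u',np.percentile(u[b],[1,50,99]).round(4),b.sum())
r=(u>-.01)&(u<.03)&(abs(v)<.03)&(z>.064)&(z<.072); print('roof u',np.percentile(u[r],[1,50]).round(4),r.sum())
E
```

```text
time: 29.32
tool_pos: [0.491, -0.123, -0.0137]
tool_rot: [0.668, 0.744, -0.0, 0.0]
contact_force: [3.8, -4.1, -4.2]
grip_width: 0.0656
grasp_force: 79.4
time: 29.58
tool_pos: [0.4911, -0.1241, -0.0137]
tool_rot: [0.668, 0.744, -0.0, 0.0]
contact_force: [3.5, -4.9, -4.0]
grip_width: 0.0656
grasp_force: 79.5
F ext 5.203135135061045 2.9856140768609465 -4.037605134816 sh 0.0003849904992762991
cap top u [-0.0361 -0.0108  0.0097] 353
roof u [0.0027 0.017 ] 405
```

```bash
python3 -m creep '[[-0.0008,0,0,0,0,0,1],[0,0,0,0,0,0,1]]'; python3 -m creep '[[-0.0008,0,0,0,0,0,1],[0,0,0,0,0,0,1]]'
```

```text
time: 29.88
tool_pos: [0.4912, -0.1249, -0.0137]
tool_rot: [0.668, 0.744, -0.0, 0.0]
contact_force: [3.7, -5.1, -4.5]
grip_width: 0.0655
grasp_force: 79.5
time: 30.12
tool_pos: [0.4913, -0.1257, -0.0136]
tool_rot: [0.668, 0.744, -0.0, 0.0]
contact_force: [4.2, -5.1, -3.4]
grip_width: 0.0657
grasp_force: 79.5
```

```bash
python3 -m creep '[[-0.0008,0,0,0,0,0,1],[0,0,0,0,0,0,1]]'
```

```text
time: 30.38
tool_pos: [0.4913, -0.1267, -0.0137]
tool_rot: [0.668, 0.744, -0.001, 0.0]
contact_force: [3.3, -7.7, -4.9]
grip_width: 0.0653
grasp_force: 79.6
```

```bash
python3 -m creep '[[-0.0008,0,0,0,0,0,1],[0,0,0,0,0,0,1]]'; python3 -m creep '[[-0.0008,0,0,0,0,0,1],[0,0,0,0,0,0,1]]'
```

```text
time: 30.62
tool_pos: [0.4914, -0.1271, -0.0137]
tool_rot: [0.668, 0.744, -0.0, 0.0]
contact_force: [3.6, -3.9, -3.1]
grip_width: 0.0651
grasp_force: 79.5
time: 30.88
tool_pos: [0.4914, -0.1274, -0.0138]
tool_rot: [0.668, 0.744, -0.0, -0.0]
contact_force: [4.2, 0.7, -2.6]
grip_width: 0.0652
grasp_force: 79.5
```

```bash
python3 -m creep '[[-0.0006,0,0,0,0,0,1],[0,0,0,0,0,0,1]]'
```

```text
time: 31.12
tool_pos: [0.4913, -0.1277, -0.0139]
tool_rot: [0.668, 0.744, -0.0, -0.0]
contact_force: [3.9, 4.7, -1.8]
grip_width: 0.0655
grasp_force: 79.4
```

```bash
python3 -m creep '[[0,0,0,0,0,0,0.3],[0,0,0,0,0,0,0.2],[0,0,0,0,0,0,0],[0,0,0,0,0,0,0],[0,0,0,0,0,0,0],[0,0,-0.02,0,0,0,0],[0,0,-0.04,0,0,0,0],[0,0,-0.05,0,0,0,0],[0,0,-0.05,0,0,0,0],[0.05,0,-0.02,0,0,0,0]]'
python3 -m creep '[[0.05,0,0,0,0,0,0],[0.05,0,0,0,0,0,0],[0.05,0,0,0,0,0,0],[0.05,0,0,0,0,0,0],[0,0,0,0,0,0,0],[0,0,0,0,0,0,0]]'
python3 - <<'E'
from h import *
ax,ay,F=ex()
for nm in('scene','top'):
    c,P=snap(nm,nm+'9.png'); q=P-F;u=q@ax;v=q@ay;z=P[...,2]
    b=(abs(u+.018)<.03)&(abs(v)<.045)&(z>.054)&(z<.0635)
    rc=cv2.minAreaRect((np.c_[u[b],v[b]]*1000).astype(np.float32)); print(nm,'cap',b.sum(),np.round(rc[0],1),np.round(rc[1],1),round(rc[2],1),np.median(z[b]).round(4))
    r=(u>-.02)&(u<.03)&(abs(v)<.03)&(z>.064)&(z<.072); print('roof u',np.percentile(u[r],[1,5]).round(4))
    if nm=='scene': cv2.imwrite('pics/s9.png',cv2.resize(c['pixels'][250:350,270:410,::-1],(798,570)))
s=robot.observe();print(s['time'],s['tool_pos'],s['contact_force'])
E
```

```text
time: 32.38
tool_pos: [0.4871, -0.0798, 0.169]
tool_rot: [0.67, 0.743, 0.0, 0.002]
contact_force: [0.1, 1.4, 0.4]
grip_width: 0.0855
grasp_force: 0.0
time: 33.12
tool_pos: [0.4649, 0.1203, 0.1661]
tool_rot: [0.668, 0.744, -0.0, 0.0]
contact_force: [-0.2, -0.2, 0.2]
grip_width: 0.0853
grasp_force: 0.0
scene cap 542 [-13.3  -1.4] [44.3 89.1] 3.2 0.059
roof u [0.0031 0.0047]
top cap 617 [-20.3  -1.1] [39.7 89.2] 2.3 0.0606
roof u [-0.0086 -0.0011]
33.225 [0.46503798 0.11955916 0.1660616 ] [-0.8716603  -0.05823522 -0.06520516]
```

View pics/s9.png

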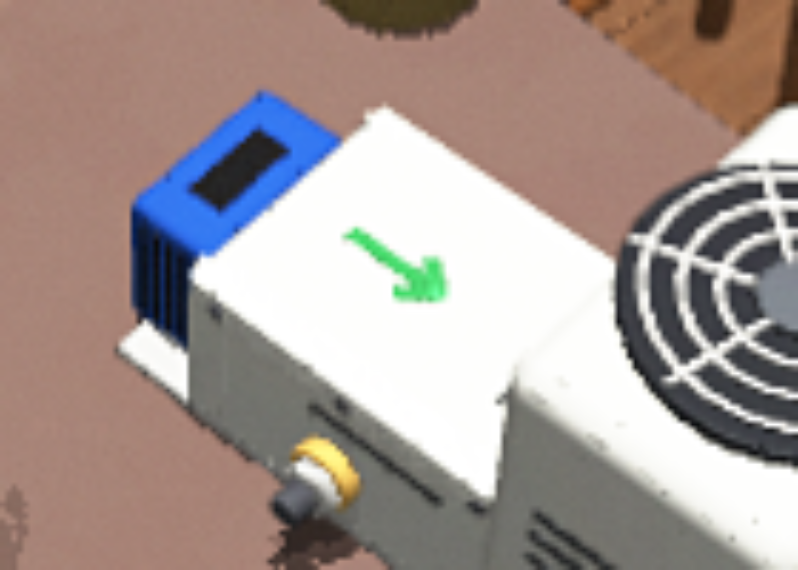

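```bash
python3 -c "
from rig import robot
print(robot.close_job())"
```

```text
the job is handed in; nothing more can be done
None
```

The job is handed in at about 33 s of the 48 s; no verdict came back. By camera and force readings, the fresh cartridge was laid down label up, let go, regripped by its cap after one failed grip (fingers closed over the cap, shifting it about 4 mm, up to 48 N read at the tool) and slid in past the ball until it clicked, with the shoulder flush on the front and the arm clear; I never touched the spent cartridge, tape or jar.

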